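Load a tube changer and index it one click

TASK

Take the sample tube out of the foam rack, put it upright into the empty loading pocket of the tube changer (the one at the arrow on the base) and press it down past the pocket's spring, gently but all the way home, so that it is firmly seated on the rest inside. Then turn the carousel by its knob exactly one click clockwise, seen from above, so that the tube stands in front of the reading head, and let go. Do not turn it backwards or past that click, do not force the tube, and leave the things around in place.

Things in the scene. Friction and masses are not known exactly. Their poses are not given: they have to be found in the camera images.
- changer: Fixed base of the tube changer: white disc, 188 mm across, 15.5 mm high; origin at its centre on the worktop. A tongue with a dark arrow on its -x side marks the loading position. The reading head, a white block 34x50 mm, 98 mm tall, with a dark window, stands 45 degrees clockwise of it (seen from above), 100 to 135 mm from the axis.
- load_point (a point): Fixed point of the base: middle of the pocket mouth at the loading position, 66 mm from the carousel's axis, level with the rims (80 mm high). In this pocket a spring tongue in the outer wall meets the tube's bottom 20 mm below the rim (briefly up to about 15 N to pass), then drags on the moving tube at 3 to 9 N and holds it against the bore's inner side, 1 mm nearer the axis.
- read_point (a point): Fixed point of the base: middle of the pocket mouth at the reading head, 45 degrees clockwise of load_point, same height. The carousel has 8 white flared pockets on a 66 mm circle (160 mm over all); the 4 clockwise of the loading one hold capped tubes fixed there, tops 120 to 133 mm high, the others are empty. Bore 14.4 mm, widening to 21 mm over its top 6 mm.
- carousel (a joint): Angle of the carousel, rad, growing clockwise seen from above. It starts in the click at 0 (the empty pocket with the spring at load_point); clicks every 0.785. A sprung roller holds each click: it takes up to about 0.25 Nm to leave one, hardest early; past half way the carousel is drawn into the next click by itself.
- knob (a point): On the carousel's axis, 101 mm above the worktop, in the gripping part of the grey bar knob: bar 50 mm long, 16 mm thick (grip across this), 78 to 114 mm high, on a disc 46 mm wide. The point's x axis runs along the bar, which at carousel angle 0 is the changer's x axis; it turns with the carousel.
- pocket_foot: Closed foot of the loading pocket, underside 24 mm above the worktop; turns with the carousel. Hidden in it is a screw-set rest with a damping rubber cushion (6 N per mm, 3 mm travel), its top anywhere from 32 to 48 mm high: not measurable, only felt as a force rising above the tongue's drag. A slow push (15 mm/s) to about 10 N over that drag seats the tube well; over 14 N on the rest cracks it.
- tube: The capped sample tube to load, 87 mm tall, body 12.5 mm diameter, cap 16 mm diameter over the upper 14 mm, 20 to 45 g, cap ribbed. Origin in the middle of its bottom, z up along it.
- tube_mid (a point): Centre of the tube, half-way up (43.5 mm above its bottom), on its axis.
- tube_foot (a point): Middle of the tube's bottom.
- foam_rack: White foam rack, 62x135x28 mm, fixed, origin under its centre. The tube stands loosely in a 14 mm square pocket 22 mm deep at x = -12 mm, y = 0 of it, its bottom 6 mm above the worktop. The other pockets are empty.
- specimen_cup: Bystander: screw-top specimen cup, 58 mm diameter, 64 mm tall; origin under its centre.
- control_bottle: Bystander: small bottle, 30 mm diameter, 58 mm tall; origin under its centre.
- buffer_bottle: Bystander: bottle, 46 mm diameter, 98 mm tall; origin under its centre.
- marker: Bystander: felt marker lying flat, 130 mm long, 15 mm thick; origin under its centre.

How it is judged (in metres and radians):
On the way, in this order (a step that is already met when the one before it is completed fails the run):
1. the tube stands in the loading pocket, at the loading position, pressed onto the rest inside with at least 5 N for 0.15 s (horizontal distance between tube_foot and load_point below 0.006 m and contact force between tube and pocket_foot above 5 N), for 0.15 s.
2. the carousel has been turned one click clockwise with the tube in it (horizontal distance between tube_foot and read_point below 0.006 m and value of joint carousel between 0.7 and 0.87 rad), for 0.2 s.
At the end, for the whole second after the job is handed in: The carousel rests in the next click (0.785 rad clockwise, within 0.05), the tube stands in its pocket in front of the reading head (bottom within 5 mm of read_point seen from above, within 0.12 rad of upright), in contact with the rest inside the pocket, at rest and released (horizontal distance between tube_foot and read_point below 0.005 m and contact force between tube and pocket_foot above 0.02 N and angle between tube's own z axis and vertical below 0.12 rad and value of joint carousel between 0.735 and 0.835 rad and velocity of joint carousel between -0.03 and 0.03 rad/s and linear speed of tube below 0.02 m/s); the robot touches nothing.
It fails at once if the tube is forced: more than 14 N on the rest, or more than 40 N in all against the changer (pocket walls, spring and rest together) (contact force between tube and pocket_foot above 14 N or contact force between tube and changer above 40 N).
It fails at once if the carousel is turned backwards (value of joint carousel below -0.35 rad).
It fails at once if the carousel is turned past the one click, towards the second (value of joint carousel above 1.15 rad).
It fails at once if a bystander is moved by more than 3 cm (distance of any of specimen_cup, control_bottle, buffer_bottle, marker from where it was at the start of the episode above 0.03 m).
It also fails if it takes over 61 s, if anything falls off the work surface, if the arm or the gripper's body presses on something with over 40 N, if the wrist force passes 120 N, or if a joint passes its speed limit or range.

ROBOT

A 6-joint arm with a two-finger parallel gripper is mounted at the origin on a cart in front of the work surface, level with it; the furniture and walls round the work are solid. World frame = base frame: x ahead of the robot, y to its left, z up, the work surface at z = 0. Lengths are in mm, angles in rad, forces in N, time in s.
With the tool pointing down it reaches from about 300 to 775 mm from the base axis. Payload 14.6 kg.
Tool frame: the origin (TCP) lies at the centre of the arm's flange, where the gripper is bolted on; the fingertips stand 199 mm ahead of it and the grasp point (between the pads) lies 180 mm ahead of it; z points along the fingers, y is the line along which they close (so a half turn about z gives the same grasp; the last joint's range is limited). The gripper opens to 94 mm and grips with 3 to 60 N. Pads are 16 mm wide; open, the fingers measure 119 mm over their backs; the gripper's body (75 mm by 177 mm) begins 78 mm behind the grasp point.
Start: joints at [-1.236, 0.3, 1.521, -0, 1.321, -0.067], TCP at [215.084, -506.191, 404.646] pointing down, gripper open.
Joint ranges: [-3.03, 3.03], [-0.79, 2.21], [0.23, 2.52], [-1.04, 4.18], [0, 3.07], [-2.55, 2.55]. Speed limits (rad/s): [2.22, 2.22, 2.57, 3.14, 3.14, 3.14].

INTERFACE

Orientations are given as [roll, pitch, yaw] about the fixed x, y, z axes, in that order (R = Rz(yaw) Ry(pitch) Rx(roll)).
In Python, from cell import manip, optics, workorder gives the robot as it stands.
- The arm moves only by the tool step_arm, never from a script. Its argument "increments" is a list that holds one entry, the list of rows, each a list of 7 numbers: the turn, a rotation vector about the tool's x, y, z as a fraction of full scale, then the shift along the tool's x, y, z as a fraction of full scale, then the closure, from -1 (fully open) to 1 (shut). In form: [[[wx, wy, wz, tx, ty, tz, fingers], ...]]. A call has 1 to 5 rows; each row shifts and turns the commanded pose from where the row before left it, along the tool's axes as they then stand; what a row does not reach is not made up. Full scale, the value 1, is 40 mm for a shift and 45 degrees for a turn. A row lasts 1/10 s, in which the tool goes at most 50 mm and 8.59 degrees, less where a joint would pass 70% of its speed; a pose out of reach is approached as far as the arm can. A call with a number of a shift or a turn outside -1 to 1 is refused whole. A call with a gripper value outside its range is refused whole. The fingers move at their own pace and stop on an object; "newtons" is the grip in N (left out, the last holds). Time passes only in rows, so rows that do not move let the fingers close. It gives the time, the measured TCP pose, the force, the opening and the grip force at its end, in the units of the state.
- manip.read_state(): the state, without advancing time (a new reading comes with each control period).
- optics.camera(name): name is "side" or "top"; returns a dict with "frame" (480x640x3 uint8, red, green, blue), "range_z" (480x640 float32, mm along the optical axis (not along the pixel's ray), 0 where there is no reading), "mtx" (3x3 intrinsics, pixels), "cam_to_world" (4x4, takes a point from camera to world coordinates). Camera axes: x right, y down, z forward; pixel columns grow to the right and rows downward; lengths in mm; the calibration is good to about 2 mm. A picture is of the moment at which its call begins.
- workorder.sign_off(): hands the job in; it is judged then, once.
The state is a dict: "clock": time; "joints": joint angles; "qd": joint speeds; "effort": joint torques, N m; "eef_pos": TCP position; "eef_rot": TCP orientation; "wrist_force": force on the tool from outside, world axes, zero at the start; "moment": the same for the moment, N m; "finger_gap": finger opening in mm; "finger_force": force on a finger pad.
Only numpy, scipy, OpenCV 4.12 (cv2) and the standard library are available. Lean on these libraries where they do the work, as an engineer would, in place of code of your own. Each camera call takes 0.05 s, during which the arm holds its last target. There are 200 camera calls.

## Working session

There is one attempt and no reset: what is moved stays moved. The work goes in short steps, Python scripts to look and compute and a tool call to move; the robot and the scene stay as the last step left them, time stands still between calls to the robot, and variables do not carry over. Pictures are saved under pics/ and viewed, at most 10 in all, crops included, and the job is handed in when it is done.

Besides the shell and the picture viewer there is one more tool, called after ">>>" in YAML: its name, and indented under it one key for each argument. step_arm: Moves the arm, as the interface text tells. Its arguments: {"type":"object","properties":{"increments":{"type":"array","items":{"type":"array","items":{"type":"array","items":{"type":"number"}}}},"newtons":{"type":"number"}},"required":["increments"]}

```bash
mkdir -p pics; ls; python3 - <<'E'
from cell import manip, optics
import cv2, numpy as np
s=manip.read_state(); print({k:np.round(v,3).tolist() for k,v in s.items()})
for n in("top","side"):
    c=optics.camera(n); cv2.imwrite(f"pics/{n}0.png",c["frame"][:,:,::-1]); np.savez(f"pics/{n}0.npz",**c)
    print(n,c["mtx"].round(1).tolist(),c["cam_to_world"].round(3).tolist())
E
```

```text
pics
{'clock': 0.0, 'joints': [-1.236, 0.3, 1.522, -0.0, 1.321, -0.067], 'qd': [-0.0, 0.001, 0.0, -0.0, -0.0, -0.001], 'effort': [-0.0, -53.181, -35.274, 0.071, 0.024, -0.0], 'eef_pos': [215.075, -506.162, 404.08], 'eef_rot': [-3.14, -0.0, 0.402], 'wrist_force': [0.122, 0.515, -0.658], 'moment': [0.022, -0.027, 0.013], 'finger_force': 0.0, 'finger_gap': 94.001}
top [[596.1, 0.0, 313.7], [0.0, 596.1, 241.9], [0.0, 0.0, 1.0]] [[0.005, -0.981, 0.193, 286.217], [-1.0, -0.003, 0.008, 24.365], [-0.007, -0.193, -0.981, 1533.689], [0.0, 0.0, 0.0, 1.0]]
side [[527.4, 0.0, 317.7], [0.0, 527.4, 239.7], [0.0, 0.0, 1.0]] [[-0.985, -0.072, 0.156, 424.36], [-0.171, 0.356, -0.919, 1016.061], [0.011, -0.932, -0.363, 482.214], [0.0, 0.0, 0.0, 1.0]]
```

View pics/top0.png

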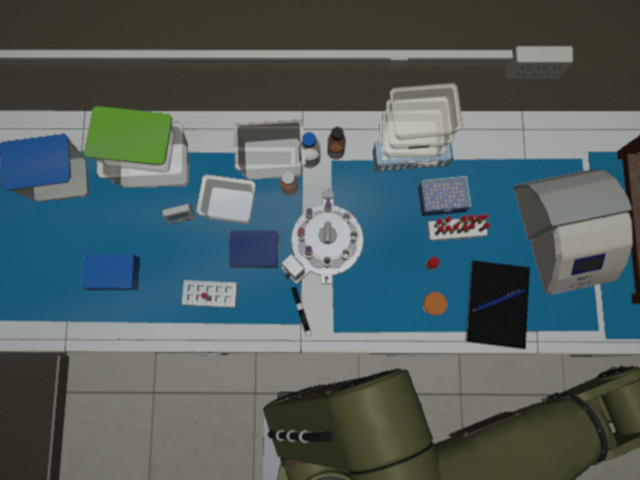

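View pics/side0.png

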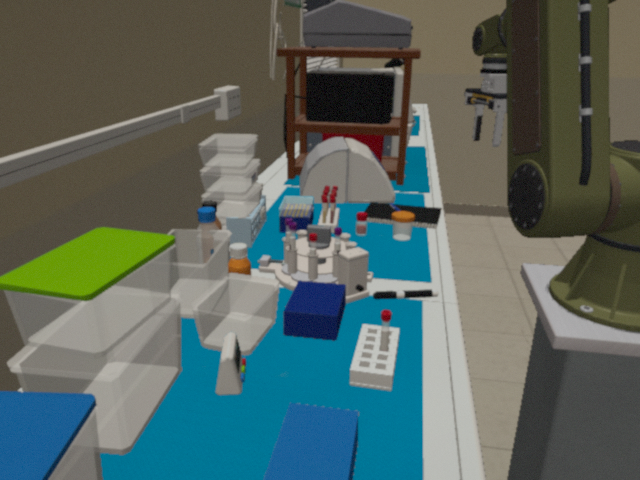

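The top view shows the changer at (327,240) with its tongue below at (326,278), the reading head at (293,267), and the rack at (209,294) with the red-capped tube at (205,296). The side view shows the tube cap at (385,316) and the knob at (319,235). I'll take enlarged crops of both and the first numbers.

```bash
cat > h.py <<'E'
import numpy as np, cv2
class V:
    def __init__(s,c): s.f=np.array(c["frame"]);s.z=np.array(c["range_z"]);s.K=np.array(c["mtx"]);s.T=np.array(c["cam_to_world"])
    def ray(s,u,v):
        d=s.T[:3,:3]@np.linalg.solve(s.K,[u,v,1]); return s.T[:3,3],d
    def plane(s,u,v,h):
        o,d=s.ray(u,v); return o+d*(h-o[2])/d[2]
    def depth(s,u,v):
        o,d=s.ray(u,v); return o+d*s.z[int(round(v)),int(round(u))]
    def proj(s,p):
        q=s.K@(s.T[:3,:3].T@(np.array(p)-s.T[:3,3])); return q[:2]/q[2]
def tri(v1,p1,v2,p2):
    (a,d),(b,e)=v1.ray(*p1),v2.ray(*p2)
    t=np.linalg.lstsq(np.c_[d,-e],b-a,rcond=None)[0]; x,y=a+d*t[0],b+e*t[1]
    return (x+y)/2,np.linalg.norm(x-y)
def red(v,box):
    x0,y0,x1,y1=box; r=v.f[y0:y1,x0:x1].astype(int); m=((r[...,0]-np.maximum(r[...,1],r[...,2]))>50)
    ys,xs=np.nonzero(m); return xs.mean()+x0,ys.mean()+y0,len(xs),(xs.min()+x0,xs.max()+x0,ys.min()+y0,ys.max()+y0)
E
python3 - <<'E'
from h import *
t=V(np.load("pics/top0.npz"));s=V(np.load("pics/side0.npz"))
a=red(t,(185,275,240,310));b=red(s,(370,300,400,335));print(a,b,tri(t,a[:2],s,b[:2]))
print("cap from top at z86",t.plane(a[0],a[1],86))
A=cv2.resize(t.f[180:300,270:390],(400,400),interpolation=cv2.INTER_CUBIC)  # 3.333x
B=cv2.resize(s.f[210:310,255:375],(400,333),interpolation=cv2.INTER_CUBIC)
C=cv2.resize(t.f[270:320,170:250],(400,250),interpolation=cv2.INTER_CUBIC) # 5x
D=cv2.resize(s.f[300:390,340:440],(278,250),interpolation=cv2.INTER_CUBIC)
P=np.zeros((600,800,3),np.uint8);P[:340,:340]=cv2.resize(A,(340,340));P[:333,400:]=B;P[345:595,:400]=C;P[345:595,410:688]=D
P[:400,:400][:,:]=0;P[:345,:345]=cv2.resize(A,(345,345));P[345:595,:400]=C
cv2.imwrite("pics/comp.png",P[:,:,::-1])
for n,p in dict(knob=(327,232),hub=(338,245),disc=(360,250)).items(): print(n,t.depth(*p))
E
```

```text
(np.float64(204.28571428571428), np.float64(295.5), 14, (np.int64(203), np.int64(206), np.int64(294), np.int64(297))) (np.float64(385.7125), np.float64(314.875), 80, (np.int64(382), np.int64(390), np.int64(310), np.int64(320))) (array([438.49767726, 301.78904687,  84.89733296]), np.float64(1.3970299085828861))
cap from top at z86 [437.68039542 301.58833134  86.        ]
knob [ 286.21650547   24.36489493 1533.6891754 ]
hub [565.95205484 -24.70941518  76.11185367]
disc [564.7283653  -83.67124624  14.84647942]
```

View pics/comp.png

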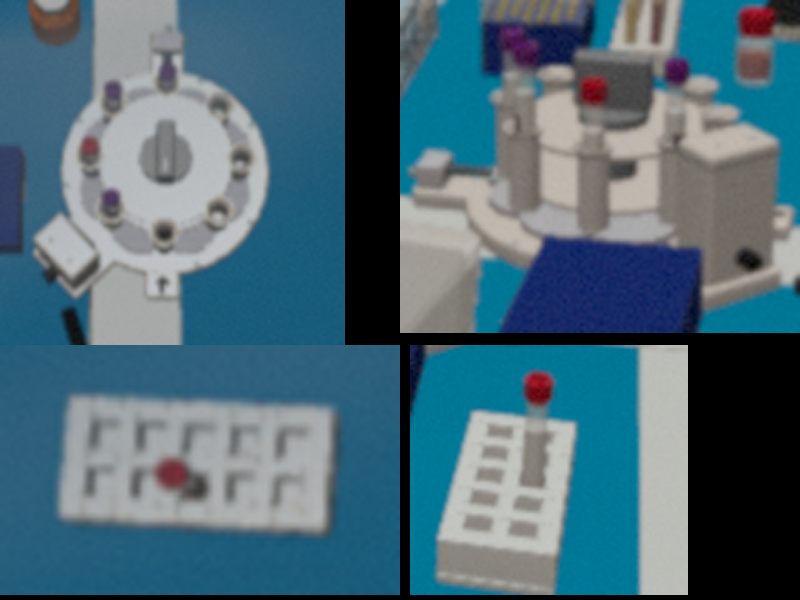

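The composite shows the loading pocket mouth at about (163,233), which is top pixel (326.7,261). The knob bar points along x. Red cap and rack are clear, and the rack is turned slightly. Next I'll refine the changer pose.

```bash
python3 - <<'E'
from h import *
t=V(np.load("pics/top0.npz"));s=V(np.load("pics/side0.npz"))
def cloud(v,x0,y0,x1,y1):
    u,w=np.meshgrid(np.arange(x0,x1),np.arange(y0,y1)); z=v.z[y0:y1,x0:x1]
    p=np.stack([(u-v.K[0,2])/v.K[0,0]*z,(w-v.K[1,2])/v.K[1,1]*z,z],-1)@v.T[:3,:3].T+v.T[:3,3]; p[z==0]=np.nan; return p
p=cloud(t,270,180,390,300)
def circ(q):
    A=np.c_[2*q,np.ones(len(q))]; c=np.linalg.lstsq(A,(q**2).sum(1),rcond=None)[0]; return c[:2],np.sqrt(c[2]+c[0]**2+c[1]**2)
f=t.f[180:300,270:390]; hsv=cv2.cvtColor(f,cv2.COLOR_RGB2HSV)
w=((hsv[...,1]<60)&(hsv[...,2]>120)).astype(np.uint8)
# base disc rim: per-angle outermost white on z=15.5
c0=t.plane(326.5,243,15.5)
print("c0",c0)
for h,lab in((15.5,"base"),):
    pts=[]
    for a in np.radians(np.r_[20:80:3,100:165:3,200:225:3,270:345:3]):  # world angle
        prev=None
        for r in np.arange(110,75,-.3):
            u,v=t.proj([c0[0]+r*np.cos(a),c0[1]+r*np.sin(a),h]); g=cv2.getRectSubPix(cv2.cvtColor(t.f,cv2.COLOR_RGB2HSV),(1,1),(u,v))[0,0]
            if g[1]<90: pts.append([c0[0]+r*np.cos(a),c0[1]+r*np.sin(a)]);break
    q=np.array(pts);
    for _ in range(4):
        c,R=circ(q);e=np.abs(np.hypot(*(q-c).T)-R);q=q[e<max(1.5,2*np.median(e))]
    print(lab,c,R,len(q))
# knob: grey
g=hsv.copy(); k=((hsv[...,1]<70)&(hsv[...,2]<150)&(hsv[...,2]>70)).astype(np.uint8); 
sub=np.zeros_like(k); sub[38:66,44:70]=k[38:66,44:70]
print("V knob\n",hsv[36:68:1,50:66,2])
z=p[...,2]; m=(z>105)&(z<120)&(np.hypot(p[...,0]-c[0],p[...,1]-c[1])<35); print("knob depth",m.sum(),np.nanmean(p[m],0) if m.sum() else 0)
m=(z>76.5)&(z<86); d=np.hypot(p[...,0]-c[0],p[...,1]-c[1]); mm=m&(d>52)&(d<85); print("rim pts",mm.sum(),np.nanmedian(p[mm][:,2]),circ(p[mm][:,:2])); 
m=(z>68)&(z<90)&(d<50);print("hub z",np.nanmedian(z[m]),circ(p[m&(d<50)][:,:2]))
m=(z>90)&(z<110);print("head top",np.median(p[m&(d>90)],0))
m=(z>108)&(z<140)&(d<85);ys,xs=np.nonzero(m);print(np.c_[xs+270,ys+180,p[m].round(0)][:40:4])
E
```

```text
c0 [582.7646316    3.06545532  15.5       ]
base [583.44821489   9.87154699] 105.94257694045422 43
V knob
 [[187 187 187 186 187 187 187 186 187 184 185 185 185 187 187 186]
 [187 186 187 187 186 188 186 186 187 187 187 187 186 186 185 185]
 [186 189 186 184 187 186 187 185 187 186 185 186 186 183 185 186]
 [186 188 188 186 188 186 186 186 185 187 187 188 185 186 186 187]
 [186 186 187 186 186 185 184 184 184 183 186 186 186 186 187 187]
 [187 188 188 188 182 170 164 162 163 163 171 182 187 187 187 187]
 [187 189 187 186 169 146 139 138 138 135 147 174 187 187 187 187]
 [187 188 188 182 155 128 126 130 128 125 132 171 188 188 189 186]
 [188 189 188 180 146 124 126 128 126 121 128 172 188 190 188 188]
 [187 190 190 179 144 123 126 128 127 123 126 168 187 190 190 188]
 [189 189 184 169 132 123 126 128 127 125 123 154 178 185 188 188]
 [182 172 161 142 119 118 128 127 128 124 116 133 152 163 180 188]
 [166 147 138 128 113 118 125 129 129 124 114 122 131 139 162 180]
 [146 130 130 126 115 119 127 127 126 123 113 121 124 129 141 164]
 [134 130 131 125 112 119 128 128 129 121 113 123 127 1
[... 1030 characters left out ...]
 193 191 193 193 194 194 193 193 193 190 192 192 191]
 [193 192 192 192 192 192 193 192 192 193 192 193 193 192 193 193]]
knob depth 131 [591.49638468   2.89347099 114.05604764]
rim pts 263 79.78814166429243 (array([589.7572885 ,   4.85570675]), np.float64(66.42268995408364))
hub z 72.50547596473507 (array([584.73601072,   8.5308063 ]), np.float64(35.52912449220371))
head top [514.13297343  90.56167107  97.96475312]
[[327. 201. 666.   3. 123.]
 [327. 202. 662.   4. 129.]
 [325. 203. 660.   8. 129.]
 [329. 203. 661.  -1. 123.]
 [327. 204. 658.   3. 125.]
 [325. 205. 655.   8. 127.]
 [329. 205. 655.  -1. 127.]
 [327. 206. 654.   3. 122.]
 [326. 207. 651.   6. 123.]
 [330. 207. 653.  -4. 118.]]
```

```bash
cat >> h.py <<'E'
def cloud(v,x0,y0,x1,y1):
    u,w=np.meshgrid(np.arange(x0,x1),np.arange(y0,y1)); z=v.z[y0:y1,x0:x1]
    p=np.stack([(u-v.K[0,2])/v.K[0,0]*z,(w-v.K[1,2])/v.K[1,1]*z,z],-1)@v.T[:3,:3].T+v.T[:3,3]; p[z==0]=np.nan; return p
E
python3 - <<'E'
from h import *
from scipy.optimize import least_squares
t=V(np.load("pics/top0.npz"));s=V(np.load("pics/side0.npz"))
p=cloud(t,270,180,390,300);z=p[...,2]
c=np.array([590.5,3.5]);d=np.hypot(p[...,0]-c[0],p[...,1]-c[1])
m=(z>111)&(z<117)&(d<35)
r=cv2.minAreaRect(p[m][:,:2].astype(np.float32));print("bar",r,np.degrees(0))
q=p[m][:,:2]-p[m][:,:2].mean(0);v=np.linalg.svd(q)[2][0];print("bar yaw",np.degrees(np.arctan(v[1]/v[0])))
m=(z>78)&(z<84)&(d>50)&(d<84);P=p[m][:,:2]
# rim model: points lie in a 10.5..~12 ring around 8 centres
def res(x):
    a=x[2]+np.arange(8)*np.pi/4; C=x[:2]+66*np.c_[np.cos(a),np.sin(a)]
    return np.min(np.hypot(P[:,None,0]-C[:,0],P[:,None,1]-C[:,1]),1)-x[3]
for y0 in(-6,0,6):
    o=least_squares(res,[*c,np.radians(y0),11],loss="soft_l1");print("rims",o.x[:2],np.degrees(o.x[2]),o.x[3],o.cost)
# head
m=(z>94)&(z<102)&(d>90);print("head rect",cv2.minAreaRect(p[m][:,:2].astype(np.float32)))
# base disc via depth
m=(z>11)&(z<19)&(d<100);e=[]
a=np.arctan2(p[...,1]-c[1],p[...,0]-c[0])
for k in np.radians(np.arange(-180,180,6)):
    w=m&(abs(a-k)<.06)
    if w.any():
        i=np.argmax(np.where(w,d,0));e.append(p.reshape(-1,3)[i,:2])
e=np.array(e);o=least_squares(lambda x:np.hypot(*(e-x[:2]).T)-x[2],[*c,94],loss="soft_l1");print("base",o.x)
# dark load hole
g=cv2.cvtColor(t.f,cv2.COLOR_RGB2GRAY);print(g[252:270,318:336])
# rack: white region depth z~28
R=cloud(t,170,270,250,320);mm=(abs(R[...,2]-28)<4);print("rack",cv2.minAreaRect(R[mm][:,:2].astype(np.float32)),R[mm].mean(0))
S=cloud(s,375,305,400,345);mk=(S[...,2]>70)&(S[...,2]<100)&(S[...,1]>280)&(S[...,1]<320);print("cap side cloud",mk.sum(),S[mk].mean(0))
E
```

```text
bar ((594.9755249023438, 3.2449121475219727), (14.686295509338379, 47.58199691772461), 89.9149398803711) 0.0
bar yaw -2.6845189963146443
rims [593.92573763   2.59797565] -1.0295260161431714 10.820623305764649 184.9876421122189
rims [593.92574939   2.59797456] -1.029529487364131 10.82062484942288 184.9876421135202
rims [593.92574676   2.59797503] -1.029529348840694 10.820624600588491 184.98764211283353
head rect ((607.2637329101562, 98.71246337890625), (241.9193878173828, 50.035072326660156), 7.032905101776123)
base [593.71226214   2.63925268  93.35359083]
[[189 186 189 188 188 189 190 190 189 189 189 190 190 190 190 188 190 190]
 [188 188 188 188 189 189 189 190 190 189 189 190 190 189 190 191 191 190]
 [188 189 189 189 190 188 189 189 190 190 190 191 189 191 190 189 191 191]
 [182 184 188 189 190 188 187 183 184 182 183 184 189 190 191 191 190 192]
 [174 173 180 187 188 184 176 163 157 157 161 169 180 187 188 187 184 183]
 [176 174 182 185 179 169 154 132 128 127 132 143 160 178 184 175 179 183]
 [165 173 183 186 178 152 127 107  99  98 104 119 143 170 179 176 177 174]
 [149 155 169
[... 319 characters left out ...]
4  98  90 104 124 149 159 149 145 145 144]
 [147 147 146 145 145 135 137 145 140 134 137 134 147 151 147 145 146 145]
 [147 146 146 147 143 127 125 136 144 144 133 118 129 143 148 147 147 147]
 [143 143 144 146 143 141 127 111 106 111 105 109 131 143 144 145 147 144]
 [141 141 145 145 151 167 162 131 101  96 119 146 158 150 149 149 152 148]
 [164 164 167 168 171 184 185 170 155 153 164 180 183 174 171 172 174 171]
 [186 189 189 188 187 192 192 191 187 187 190 192 191 190 190 189 190 190]]
rack ((450.77911376953125, 301.5124816894531), (135.9496612548828, 62.60536575317383), 87.79058837890625) [450.51536533 300.05764718  28.06787807]
cap side cloud 150 [439.03209305 307.51551025  84.07989782]
```

Changer axis is near (594, 3) with yaw about -1.5°. The rims are at 80 and the knob top at 114. The tube axis is near (438.6, 302) with its top at about 92. I'll start moving toward the rack, squaring yaw to 0.

>>> step_arm:
  increments:
    - [[0,0,0.128,0.4,-0.9,0,-1],[0,0,0.128,0.4,-0.9,0,-1],[0,0,0.128,0.4,-0.9,0,-1],[0,0,0.128,0.3,-0.9,0,-1],[0,0,0,0.2,-1,0,-1]]

```text
clock: 0.6
eef_pos: [245.2, -310.8, 404.4]
eef_rot: [-3.141, 0.0, -0.004]
wrist_force: [0.1, -0.3, 0.6]
finger_gap: 93.9
finger_force: 0.0
```

>>> step_arm:
  increments:
    - [[0,0,0,0.2,-1,0,-1],[0,0,0,0.2,-1,0,-1],[0,0,0,0.2,-1,0,-1],[0,0,0,0.2,-1,0,-1],[0,0,0,0.2,-1,0,-1]]

```text
clock: 1.1
eef_pos: [285.0, -110.6, 404.6]
eef_rot: [3.141, -0.0, -0.001]
wrist_force: [1.0, -1.0, -0.5]
finger_gap: 94.1
finger_force: 0.0
```

>>> step_arm:
  increments:
    - [[0,0,0,0.2,-1,0,-1],[0,0,0,0.2,-1,0,-1],[0,0,0,0.2,-1,0,-1],[0,0,0,0.2,-1,0,-1],[0,0,0,0.2,-1,0,-1]]

```text
clock: 1.6
eef_pos: [325.0, 89.6, 404.7]
eef_rot: [-3.142, -0.0, -0.0]
wrist_force: [0.2, -0.5, -0.4]
finger_gap: 93.9
finger_force: 0.0
```

>>> step_arm:
  increments:
    - [[0,0,0,0.568,-1,0,-1],[0,0,0,0.568,-1,0,-1],[0,0,0,0.568,-1,0,-1],[0,0,0,0.568,-1,0,-1],[0,0,0,0.568,-1,0,-1]]

```text
clock: 2.1
eef_pos: [439.5, 289.7, 404.2]
eef_rot: [3.141, 0.0, 0.0]
wrist_force: [0.8, -0.7, -0.4]
finger_gap: 94.2
finger_force: 0.0
```

>>> step_arm:
  increments:
    - [[0,0,0,0,-0.31,0.8,-1],[0,0,0,0,0,0.9,-1],[0,0,0,0,0,0.9,-1],[0,0,0,0,0,0.7,-1],[0,0,0,0,0,0.25,-1]]

```text
clock: 2.6
eef_pos: [438.5, 299.9, 259.8]
eef_rot: [3.139, 0.004, -0.0]
wrist_force: [0.9, 1.1, 0.8]
finger_gap: 94.1
finger_force: 0.0
```

```bash
python3 - <<'E'
from cell import manip, optics
from h import *
S=[];P=np.zeros((560,800,3),np.uint8)
for i,n in enumerate(("top","side")):
    c=optics.camera(n);v=V(c);S.append(v);np.savez(f"pics/{n}1.npz",**c)
    b=(165,250,265,320) if n=="top" else (335,230,435,370)
    k=cv2.resize(v.f[b[1]:b[3],b[0]:b[2]],None,fx=4,fy=4,interpolation=cv2.INTER_CUBIC);P[:k.shape[0],i*400:i*400+400]=k
cv2.imwrite("pics/g1.png",P[:,:,::-1]); print(manip.read_state()["eef_pos"])
try: print(red(S[1],(370,295,400,335)))
except Exception as e: print(e)
E
```

```text
[438.90907442 300.1039071  261.8293248 ]
zero-size array to reduction operation minimum which has no identityh.py:18: RuntimeWarning: Mean of empty slice.
  ys,xs=np.nonzero(m); return xs.mean()+x0,ys.mean()+y0,len(xs),(xs.min()+x0,xs.max()+x0,ys.min()+y0,ys.max()+y0)
  ret = ret.dtype.type(ret / rcount)
```

View pics/g1.png

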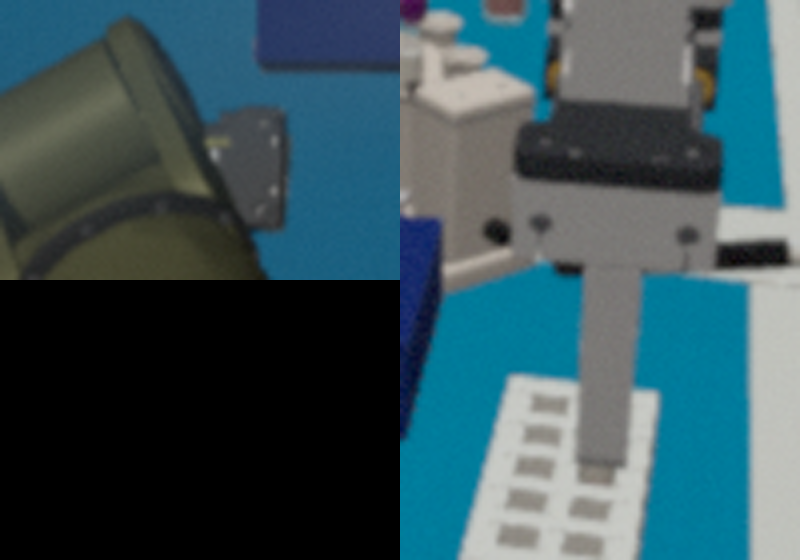

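The side crop shows the fingers straddling the tube with the near finger hiding it, centred on its row at x ≈ (600,460). Closing now.

>>> step_arm:
  increments:
    - [[0,0,0,0,-0.045,0,0],[0,0,0,0,0,0,1],[0,0,0,0,0,0,1],[0,0,0,0,0,0,1],[0,0,0,0,0,0,1]]
  newtons: 40

```text
clock: 3.2
eef_pos: [439.0, 302.0, 263.0]
eef_rot: [-3.141, -0.001, -0.0]
wrist_force: [0.1, 0.4, 1.1]
finger_gap: 57.3
finger_force: 0.0
```

>>> step_arm:
  increments:
    - [[0,0,0,0,0,0,1],[0,0,0,0,0,0,1],[0,0,0,0,0,0,1],[0,0,0,0,0,0,1],[0,0,0,0,0,0,1]]

```text
clock: 3.7
eef_pos: [439.0, 301.9, 262.6]
eef_rot: [3.142, 0.0, -0.0]
wrist_force: [1.0, 0.0, 1.1]
finger_gap: 17.8
finger_force: 0.0
```

>>> step_arm:
  increments:
    - [[0,0,0,0,0,0,1],[0,0,0,0,0,0,1],[0,0,0,0,0,-0.3,1],[0,0,0,0,0,-0.4,1],[0,0,0,0,0,-0.6,1]]

```text
clock: 4.2
eef_pos: [438.8, 301.9, 315.3]
eef_rot: [3.141, 0.001, -0.0]
wrist_force: [0.0, 0.0, -0.1]
finger_gap: 14.2
finger_force: 40.0
```

>>> step_arm:
  increments:
    - [[0,0,0,0,0,-0.7,1],[0,0,0,0,0,-0.7,1],[0,0,0,0,0.3,-0.7,1],[0,0,0,0,0.6,0,1],[0,0,0,0.1,0.9,0,1]]

```text
clock: 4.7
eef_pos: [442.4, 229.8, 400.3]
eef_rot: [-3.141, -0.002, 0.002]
wrist_force: [0.0, -0.7, 0.1]
finger_gap: 14.4
finger_force: 40.0
```

```bash
python3 - <<'E'
from cell import manip, optics
from h import *
c=optics.camera("side");v=V(c);st=manip.read_state();print(st["eef_pos"],st["finger_gap"],st["finger_force"],st["wrist_force"])
np.savez("pics/side2.npz",**c)
u,w=v.proj(np.array(st["eef_pos"])-[0,0,190]);u,w=int(u),int(w);print(u,w)
k=cv2.resize(v.f[max(w-70,0):w+60,u-60:u+60],None,fx=4,fy=4,interpolation=cv2.INTER_CUBIC);cv2.imwrite("pics/g2.png",k[:,:,::-1])
E
```

```text
[442.99168676 225.80464053 399.8712885 ] 14.67471114895038 39.999359250068665 [ 2.03217444 -2.32201932  0.20534206]
390 221
```

View pics/g2.png

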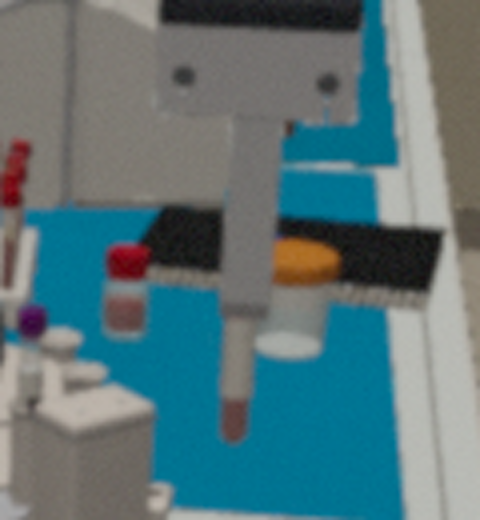

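The side crop shows the tube hanging from the fingers, bottom at about (233,440) in the crop, roughly parallel to the finger. I'll compute its tilt and offset relative to the TCP.

```bash
python3 - <<'E'
from h import *
v=V(np.load("pics/side2.npz"));E=np.array([442.99,225.8,399.87]);u0,w0=390-60,221-70
def on(u,w,y):
    o,d=v.ray(u,w);return o+d*(y-o[1])/d[1]
hs=cv2.cvtColor(v.f,cv2.COLOR_RGB2HSV).astype(float);S=hs[...,1]
blue=lambda r:((hs[r,:,0]>90)&(hs[r,:,0]<110)&(hs[r,:,1]>150))
for r in range(w0+38,w0+112,4):
    row=S[r].astype(float);c=int(u0+60);
    b=blue(r);c=next((k for k in range(c-4,c+5) if not b[k]),c)
    L=c
    while not b[L]:L-=1
    R=c
    while not b[R]:R+=1
    # subpixel skipped
    m=(L+R)/2; y=E[1]+(20 if r<w0+77 else 0); print(r,L,R,on(m,r,y).round(1)-E.round(1))
E
```

```text
189 299 401 [  63.2   20.  -136.2]
193 299 402 [  62.3   20.  -142.4]
197 283 400 [  75.9   20.  -149.6]
201 281 400 [  77.2   20.  -156.1]
205 369 400 [  10.    20.  -158.1]Traceback (most recent call last):
  File "<stdin>", line 13, in <module>
IndexError: index 640 is out of bounds for axis 0 with size 640
```

```bash
python3 - <<'E'
from h import *
v=V(np.load("pics/side2.npz"));E=np.array([442.99,225.8,399.87])
def on(u,w,y):
    o,d=v.ray(u,w);return o+d*(y-o[1])/d[1]
for u,w,y in((394.0,188,20),(391.2,226,20),(389.4,233.5,0),(388.6,251,0),(388.5,261,0)): print(on(u,w,E[1]+y).round(1)-E.round(1))
t=V(np.load("pics/top0.npz"));print(t.plane(326.8,260,80),t.plane(327,259.5,80))
g=cv2.cvtColor(v.f,cv2.COLOR_RGB2HSV)
for r in(226,234,240,246,252,256): print(r,g[r,380:402,1].tolist())
E
```

```text
[  -2.6   20.  -130.8]
[  -2.1   20.  -191.1]
[   0.3    0.  -210.9]
[-2.000e-01  0.000e+00 -2.409e+02]
[  -1.     0.  -258.3]
[527.37409622   3.2009954   80.        ] [528.62773511   2.70756053  80.        ]
226 [255, 255, 255, 255, 169, 53, 3, 7, 10, 7, 5, 10, 9, 7, 9, 7, 13, 9, 20, 19, 17, 17]
234 [255, 255, 241, 255, 255, 143, 23, 20, 22, 29, 25, 25, 27, 20, 8, 8, 7, 7, 7, 8, 6, 6]
240 [255, 255, 255, 255, 215, 113, 15, 22, 27, 23, 27, 27, 13, 85, 176, 194, 156, 125, 98, 81, 68, 62]
246 [255, 255, 255, 255, 160, 40, 17, 23, 25, 25, 22, 25, 11, 120, 223, 255, 255, 255, 255, 255, 255, 255]
252 [255, 255, 255, 255, 194, 97, 38, 69, 81, 90, 78, 9, 145, 228, 255, 255, 255, 255, 255, 255, 255, 255]
256 [255, 255, 255, 255, 180, 65, 52, 77, 81, 84, 75, 59, 169, 255, 255, 255, 255, 255, 255, 255, 255, 255]
```

Tube hangs upright, bottom 258 mm below the TCP. Carrying it over to the loading pocket at (528, 3.4).

>>> step_arm:
  increments:
    - [[0,0,0,0.4,0.9,0,1],[0,0,0,0.4,0.9,0,1],[0,0,0,0.4,0.9,0,1],[0,0,0,0.4,0.9,0,1],[0,0,0,0.4,0.9,0,1]]

```text
clock: 5.25
eef_pos: [523.1, 48.3, 399.7]
eef_rot: [-3.142, -0.001, -0.0]
wrist_force: [-0.1, 0.2, -0.5]
finger_gap: 14.6
finger_force: 40.0
```

>>> step_arm:
  increments:
    - [[0,0,0,0.12,0.6,0,1],[0,0,0,0,0.2,0,1],[0,0,0,0,0,0,1],[0,0,0,0,0,0,1]]

```text
clock: 5.65
eef_pos: [527.4, 18.7, 399.0]
eef_rot: [-3.141, -0.0, 0.0]
wrist_force: [-0.5, 0.0, 0.1]
finger_gap: 14.5
finger_force: 40.0
```

>>> step_arm:
  increments:
    - [[0,0,0,0.015,0.38,0.3,1],[0,0,0,0,0,0.5,1],[0,0,0,0,0,0.4,1],[0,0,0,0,0,0,1],[0,0,0,0,0,0,1]]

```text
clock: 6.15
eef_pos: [528.3, 2.8, 350.7]
eef_rot: [3.142, 0.0, 0.0]
wrist_force: [-0.4, -0.1, 0.3]
finger_gap: 14.3
finger_force: 40.0
```

```bash
python3 - <<'E'
from cell import manip, optics
from h import *
P=np.zeros((480,800,3),np.uint8)
for i,(n,b) in enumerate((("side",(260,160,360,280)),("top",(277,200,377,300)))):
    v=V(optics.camera(n));k=cv2.resize(v.f[b[1]:b[3],b[0]:b[2]],None,fx=4,fy=4,interpolation=cv2.INTER_CUBIC);P[:k.shape[0],i*400:i*400+400]=k
cv2.imwrite("pics/g3.png",P[:,:,::-1]);print(manip.read_state()["eef_pos"])
s=V(np.load("pics/side0.npz"))
for x,y,z in((528,3.4,80),(538.5,3.4,80),(517.5,3.4,80),(528,3.4,85),(528,3.4,120)):print((x,y,z),((s.proj([x,y,z])-[260,160])*4).round())
E
```

```text
[528.38250067   2.79377728 351.44594453]
(528, 3.4, 80) [360. 331.]
(538.5, 3.4, 80) [340. 329.]
(517.5, 3.4, 80) [381. 332.]
(528, 3.4, 85) [361. 322.]
(528, 3.4, 120) [363. 258.]
```

View pics/g3.png

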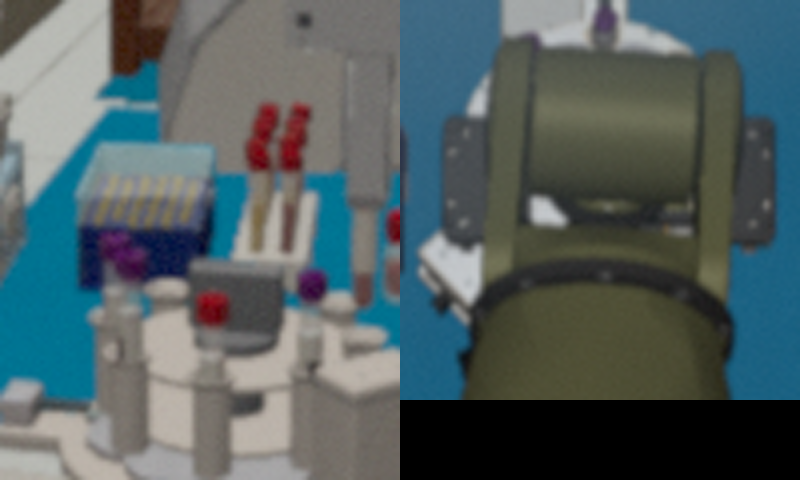

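The side crop shows the tube bottom at (363,304) directly above the rim centre at (363,335), so it's aligned. Descending into the flare.

>>> step_arm:
  increments:
    - [[0,0,0,0,-0.01,0.1,1],[0,0,0,0,0,0.1,1],[0,0,0,0,0,0.1,1],[0,0,0,0,0,0.1,1],[0,0,0,0,0,0.05,1]]

```text
clock: 6.75
eef_pos: [528.2, 3.1, 332.1]
eef_rot: [-3.142, 0.001, -0.0]
wrist_force: [0.6, 0.4, 0.8]
finger_gap: 14.4
finger_force: 40.0
```

>>> step_arm:
  increments:
    - [[0,0,0,0,0,0.05,1],[0,0,0,0,0,0.05,1],[0,0,0,0,0,0.05,1],[0,0,0,0,0,0,1]]

```text
clock: 7.15
eef_pos: [528.2, 3.1, 326.4]
eef_rot: [-3.142, 0.0, -0.0]
wrist_force: [0.7, 0.2, -1.3]
finger_gap: 14.5
finger_force: 40.0
```

>>> step_arm:
  increments:
    - [[0,0,0,0,0,0.0375,1],[0,0,0,0,0,0.0375,1],[0,0,0,0,0,0.0375,1],[0,0,0,0,0,0.0375,1]]

```text
clock: 7.55
eef_pos: [528.3, 3.1, 320.5]
eef_rot: [3.142, -0.0, -0.0]
wrist_force: [-0.3, 0.4, 0.1]
finger_gap: 14.5
finger_force: 40.0
```

>>> step_arm:
  increments:
    - [[0,0,0,0,0,0.0375,1]]

```text
clock: 7.65
eef_pos: [528.3, 3.1, 319.0]
eef_rot: [3.142, -0.0, -0.0]
wrist_force: [-1.2, -0.3, 0.3]
finger_gap: 14.5
finger_force: 40.0
```

>>> step_arm:
  increments:
    - [[0,0,0,0,0,0.0375,1]]

```text
clock: 7.75
eef_pos: [528.3, 3.1, 317.5]
eef_rot: [3.142, -0.0, -0.0]
wrist_force: [-0.5, -0.9, -0.1]
finger_gap: 14.5
finger_force: 40.0
```

>>> step_arm:
  increments:
    - [[0,0,0,0,0,0.0375,1]]

```text
clock: 7.85
eef_pos: [528.3, 3.1, 316.0]
eef_rot: [-3.142, 0.0, -0.0]
wrist_force: [-0.6, 0.5, -0.7]
finger_gap: 14.4
finger_force: 40.0
```

>>> step_arm:
  increments:
    - [[0,0,0,0,0,0.0375,1]]

```text
clock: 7.95
eef_pos: [528.3, 3.1, 314.6]
eef_rot: [3.142, -0.0, -0.0]
wrist_force: [-0.0, -1.0, 0.8]
finger_gap: 14.1
finger_force: 40.0
```

>>> step_arm:
  increments:
    - [[0,0,0,0,0,0.0375,1]]

```text
clock: 8.05
eef_pos: [528.4, 3.1, 313.2]
eef_rot: [3.142, -0.001, -0.0]
wrist_force: [-0.5, 0.0, 3.8]
finger_gap: 14.7
finger_force: 40.0
```

>>> step_arm:
  increments:
    - [[0,0,0,0,0,0.0375,1]]

```text
clock: 8.15
eef_pos: [528.4, 3.1, 312.0]
eef_rot: [3.142, -0.001, -0.0]
wrist_force: [-1.3, -0.3, 5.6]
finger_gap: 14.4
finger_force: 40.0
```

>>> step_arm:
  increments:
    - [[0,0,0,0,0,0.0375,1]]

```text
clock: 8.25
eef_pos: [528.4, 3.1, 310.7]
eef_rot: [3.142, -0.001, -0.0]
wrist_force: [-0.4, 0.8, 7.5]
finger_gap: 14.5
finger_force: 40.0
```

>>> step_arm:
  increments:
    - [[0,0,0,0,0,0.0375,1]]

```text
clock: 8.35
eef_pos: [528.4, 3.1, 309.3]
eef_rot: [3.141, -0.001, -0.0]
wrist_force: [-1.6, -0.2, 7.3]
finger_gap: 14.3
finger_force: 40.0
```

>>> step_arm:
  increments:
    - [[0,0,0,0,0,0.0375,1]]

```text
clock: 8.45
eef_pos: [528.4, 3.1, 307.8]
eef_rot: [3.141, -0.001, -0.0]
wrist_force: [-0.7, -1.2, 8.6]
finger_gap: 14.4
finger_force: 40.0
```

>>> step_arm:
  increments:
    - [[0,0,0,0,0,0.0375,1]]

```text
clock: 8.55
eef_pos: [528.4, 3.1, 306.3]
eef_rot: [3.141, -0.001, -0.0]
wrist_force: [-0.9, -0.2, 7.7]
finger_gap: 14.6
finger_force: 40.0
```

>>> step_arm:
  increments:
    - [[0,0,0,0,0,0.0375,1]]

```text
clock: 8.65
eef_pos: [528.4, 3.1, 304.8]
eef_rot: [3.141, -0.002, -0.0]
wrist_force: [-1.5, 0.4, 7.1]
finger_gap: 14.2
finger_force: 40.0
```

>>> step_arm:
  increments:
    - [[0,0,0,0,0,0.025,1]]

```text
clock: 8.75
eef_pos: [528.4, 3.1, 303.7]
eef_rot: [3.142, -0.001, -0.0]
wrist_force: [-0.8, 0.3, 8.0]
finger_gap: 14.3
finger_force: 40.0
```

>>> step_arm:
  increments:
    - [[0,0,0,0,0,0.025,1]]

```text
clock: 8.85
eef_pos: [528.5, 3.1, 302.8]
eef_rot: [3.142, -0.001, -0.0]
wrist_force: [-0.3, 0.4, 7.7]
finger_gap: 14.0
finger_force: 40.0
```

>>> step_arm:
  increments:
    - [[0,0,0,0,0,0.025,1]]

```text
clock: 8.95
eef_pos: [528.5, 3.1, 301.8]
eef_rot: [3.142, -0.001, -0.0]
wrist_force: [-1.1, -0.5, 7.2]
finger_gap: 14.4
finger_force: 40.0
```

>>> step_arm:
  increments:
    - [[0,0,0,0,0,0.025,1]]

```text
clock: 9.05
eef_pos: [528.5, 3.1, 300.9]
eef_rot: [3.142, -0.002, -0.0]
wrist_force: [-0.9, -0.1, 7.6]
finger_gap: 14.4
finger_force: 40.0
```

>>> step_arm:
  increments:
    - [[0,0,0,0,0,0.025,1]]

```text
clock: 9.15
eef_pos: [528.5, 3.1, 299.9]
eef_rot: [3.142, -0.002, -0.0]
wrist_force: [-0.4, 1.2, 7.2]
finger_gap: 14.5
finger_force: 40.0
```

>>> step_arm:
  increments:
    - [[0,0,0,0,0,0.025,1]]

```text
clock: 9.25
eef_pos: [528.5, 3.1, 298.9]
eef_rot: [3.142, -0.002, -0.0]
wrist_force: [-1.2, 0.4, 11.0]
finger_gap: 14.7
finger_force: 40.0
```

>>> step_arm:
  increments:
    - [[0,0,0,0,0,0.0125,1]]

```text
clock: 9.35
eef_pos: [528.5, 3.1, 298.6]
eef_rot: [3.142, -0.002, -0.0]
wrist_force: [-1.5, 0.5, 12.0]
finger_gap: 14.5
finger_force: 40.0
```

>>> step_arm:
  increments:
    - [[0,0,0,0,0,0,1]]

```text
clock: 9.45
eef_pos: [528.5, 3.1, 298.6]
eef_rot: [3.142, -0.002, -0.0]
wrist_force: [-0.8, 1.3, 9.5]
finger_gap: 14.5
finger_force: 40.0
```

>>> step_arm:
  increments:
    - [[0,0,0,0,0,0.0175,1]]

```text
clock: 9.55
eef_pos: [528.6, 3.1, 298.3]
eef_rot: [3.142, -0.003, -0.0]
wrist_force: [-2.1, -0.0, 16.1]
finger_gap: 14.1
finger_force: 40.0
```

>>> step_arm:
  increments:
    - [[0,0,0,0,0,0.01,1]]

```text
clock: 9.65
eef_pos: [528.6, 3.1, 298.1]
eef_rot: [3.142, -0.003, -0.0]
wrist_force: [-2.8, 1.1, 16.9]
finger_gap: 14.5
finger_force: 40.0
```

>>> step_arm:
  increments:
    - [[0,0,0,0,0,0,1],[0,0,0,0,0,0,1],[0,0,0,0,0,0,1]]

```text
clock: 9.95
eef_pos: [528.6, 3.2, 298.0]
eef_rot: [3.141, -0.003, -0.0]
wrist_force: [-2.7, 0.6, 13.8]
finger_gap: 14.2
finger_force: 40.0
```

>>> step_arm:
  increments:
    - [[0,0,0,0,0,0.0075,1],[0,0,0,0,0,0,1],[0,0,0,0,0,0,1]]

```text
clock: 10.25
eef_pos: [528.6, 3.2, 297.9]
eef_rot: [3.141, -0.003, -0.0]
wrist_force: [-3.5, -0.1, 15.3]
finger_gap: 14.5
finger_force: 40.0
```

Total push settled near 15 N, about 8–10 N on the rest and the remainder drag. That means it's seated at roughly 45 mm. Releasing, then lifting straight up.

>>> step_arm:
  increments:
    - [[0,0,0,0,0,0,0.36],[0,0,0,0,0,0,0.36],[0,0,0,0,0,0,0.36]]

```text
clock: 10.55
eef_pos: [528.2, 3.1, 295.9]
eef_rot: [-3.142, 0.001, -0.0]
wrist_force: [0.3, 1.3, 1.1]
finger_gap: 29.8
finger_force: 0.0
```

>>> step_arm:
  increments:
    - [[0,0,0,0,0,-0.1,0.36],[0,0,0,0,0,-0.3,0.36],[0,0,0,0,0,-0.6,0.36],[0,0,0,0,0,-0.8,0.36],[0,0,0,0,0,0,0.36]]

```text
clock: 11.05
eef_pos: [528.6, 3.1, 373.1]
eef_rot: [3.141, -0.007, -0.0]
wrist_force: [-0.1, -0.1, 0.0]
finger_gap: 30.1
finger_force: 0.0
```

```bash
python3 - <<'E'
from cell import manip, optics
from h import *
v=V(optics.camera("side"));b=(260,150,380,290)
cv2.imwrite("pics/g4.png",cv2.resize(v.f[b[1]:b[3],b[0]:b[2]],None,fx=4,fy=4,interpolation=cv2.INTER_CUBIC)[:,:,::-1])
st=manip.read_state();print(st["eef_pos"],st["finger_gap"],v.proj([528,3.2,132]))
E
```

```text
[528.3348025    3.12575985 370.72180992] 30.355544261876044 [350.95374729 218.96831007]
```

View pics/g4.png

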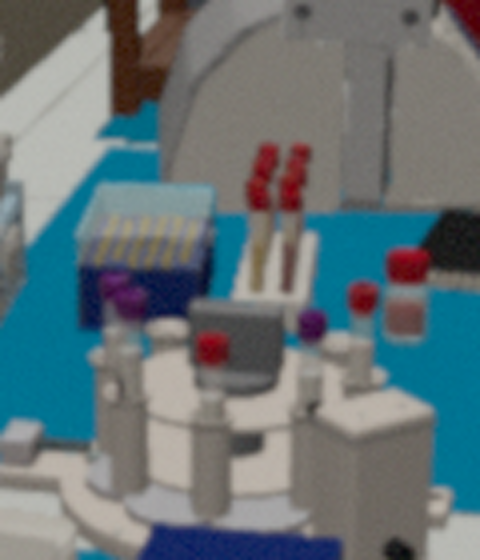

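The side crop shows the loaded tube standing upright in the pocket, red cap at (363,297), with the fingers clear above it. Now to the knob.

>>> step_arm:
  increments:
    - [[0,0,0.033,0.6,0,0,0.23],[0,0,0,0.8,0,0,0.23],[0,0,0,0.25,0.005,0,0.23],[0,0,0,0,0,0,0.23],[0,0,0,0,0,0,0.23]]

```text
clock: 11.6
eef_pos: [593.9, 1.8, 367.5]
eef_rot: [-3.142, 0.002, -0.026]
wrist_force: [-0.8, 0.8, 0.3]
finger_gap: 36.2
finger_force: 0.0
```

>>> step_arm:
  increments:
    - [[0,0,0,0,-0.025,0.4,0.23],[0,0,0,0,0,0.7,0.23],[0,0,0,0,0,0.6,0.23],[0,0,0,0,0,0.3,0.23],[0,0,0,0,0,0.05,0.23]]

```text
clock: 12.1
eef_pos: [593.8, 2.8, 285.2]
eef_rot: [-3.141, 0.002, -0.026]
wrist_force: [-0.2, -1.1, 0.5]
finger_gap: 36.3
finger_force: 0.0
```

>>> step_arm:
  increments:
    - [[0,0,0,0,0,0,0.6],[0,0,0,0,0,0,0.6],[0,0,0,0,0,0,1],[0,0,0,0,0,0,1],[0,0,0,0,0,0,1]]
  newtons: 60

```text
clock: 12.6
eef_pos: [594.4, 3.0, 287.3]
eef_rot: [-3.141, -0.002, -0.026]
wrist_force: [-0.9, 3.6, 6.5]
finger_gap: 15.6
finger_force: 60.0
```

>>> step_arm:
  increments:
    - [[0,0,0.1,0,0,0,1],[0,0,0.1,0,0,0,1],[0,0,0.1,0,0,0,1],[0,0,0,0,0,0,1]]

```text
clock: 13.0
eef_pos: [594.4, 3.2, 287.3]
eef_rot: [-3.141, -0.002, -0.264]
wrist_force: [-0.8, 4.6, 6.3]
finger_gap: 15.4
finger_force: 60.0
```

>>> step_arm:
  increments:
    - [[0,0,0.12,0,0,0,1],[0,0,0.12,0,0,0,1],[0,0,0.12,0,0,0,1],[0,0,0.12,0,0,0,1],[0,0,0.12,0,0,0,1]]

```text
clock: 13.5
eef_pos: [594.5, 3.3, 287.4]
eef_rot: [-3.14, -0.001, -0.737]
wrist_force: [0.5, 5.9, 6.9]
finger_gap: 15.4
finger_force: 60.0
```

>>> step_arm:
  increments:
    - [[0,0,0.1,0,0,0,1],[0,0,0,0,0,0,1],[0,0,0,0,0,0,1]]

```text
clock: 13.8
eef_pos: [594.5, 3.3, 287.4]
eef_rot: [-3.139, -0.001, -0.811]
wrist_force: [1.7, 5.3, 5.4]
finger_gap: 15.6
finger_force: 60.0
```

```bash
python3 - <<'E'
from cell import manip, optics
from h import *
v=V(optics.camera("side"));b=(260,150,380,290)
cv2.imwrite("pics/g5.png",cv2.resize(v.f[b[1]:b[3],b[0]:b[2]],None,fx=4,fy=4,interpolation=cv2.INTER_CUBIC)[:,:,::-1])
st=manip.read_state();print(st["eef_rot"],st["finger_gap"],st["moment"],st["joints"])
E
```

```text
[-3.13952326e+00 -8.26389501e-04 -8.11327475e-01] 15.394735670170759 [ 1.03999588 -0.08819439 -0.03343872] [-5.60987256e-02  5.13455818e-01  1.50854656e+00  1.04590168e-03
  1.11757031e+00  2.32556720e+00]
```

View pics/g5.png

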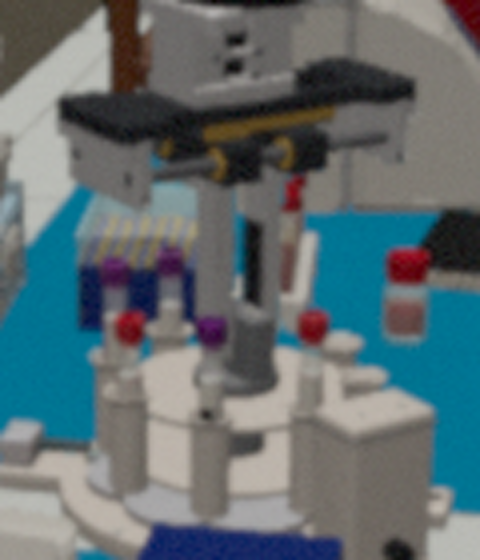

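The side crop shows the red-capped tube at (313,325) behind the reading head, with the carousel one click on. Releasing and rising.

>>> step_arm:
  increments:
    - [[0,0,0,0,0,0,0.23],[0,0,0,0,0,0,0.23],[0,0,0,0,0,0,0.23],[0,0,0,0,0,0,0.23]]

```text
clock: 14.25
eef_pos: [594.3, 2.7, 286.1]
eef_rot: [3.141, 0.0, -0.812]
wrist_force: [0.1, 0.6, 0.2]
finger_gap: 36.3
finger_force: 0.0
```

>>> step_arm:
  increments:
    - [[0,0,0,0,0,-0.2,0.23],[0,0,0,0,0,-0.6,0.23],[0,0,0,0,0,-0.9,0.23],[0,0,0,0,0,-0.9,0.23],[0,0,0,0,0,-0.6,0.23]]

```text
clock: 14.75
eef_pos: [594.1, 2.8, 417.6]
eef_rot: [-3.14, -0.002, -0.812]
wrist_force: [-0.1, -0.1, -0.1]
finger_gap: 36.4
finger_force: 0.0
```

>>> step_arm:
  increments:
    - [[0,0,0,0,0,0,0.23],[0,0,0,0,0,0,0.23],[0,0,0,0,0,0,0.23],[0,0,0,0,0,0,0.23],[0,0,0,0,0,0,0.23]]

```text
clock: 15.25
eef_pos: [594.3, 2.8, 413.4]
eef_rot: [3.141, 0.001, -0.812]
wrist_force: [-0.3, -0.6, -0.4]
finger_gap: 36.2
finger_force: 0.0
```

```bash
python3 - <<'E'
from cell import manip, optics
from h import *
v=V(optics.camera("side"));b=(260,150,380,290)
cv2.imwrite("pics/g6.png",cv2.resize(v.f[b[1]:b[3],b[0]:b[2]],None,fx=4,fy=4,interpolation=cv2.INTER_CUBIC)[:,:,::-1])
E
```

```text
(no output)
```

View pics/g6.png

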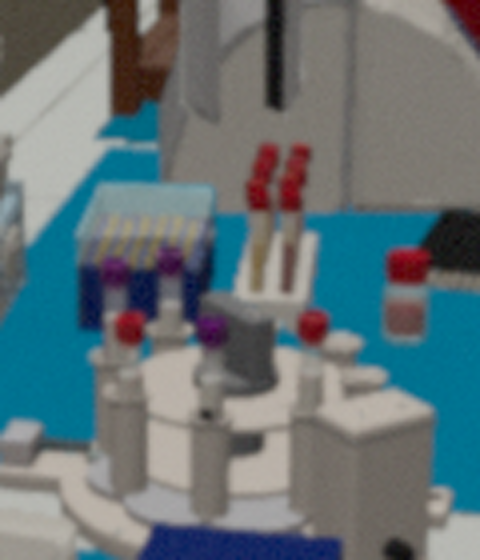

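The crop shows the tube upright at (313,325) in front of the reading head, the carousel at rest in the next click, and the gripper clear. Handing in.

```bash
python3 -c "
from cell import workorder; print(workorder.sign_off())"
```

```text
the job is handed in; nothing more can be done
None
```

The job is handed in at about 15 s: the tube is seated in the loading pocket at an estimated 8–10 N on the rest, the carousel is one click clockwise with the tube in front of the reading head, and the gripper is clear; sign-off returned no verdict.

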